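# Unhook the drawplate and stand it in its block

## Robot

A 7-joint arm with a two-finger parallel gripper is mounted at the origin on the work surface. World frame = base frame: x ahead of the robot, y to its left, z up, the work surface at z = 0. Lengths are in mm, angles in rad, forces in N, time in s.
With the tool pointing down it reaches from about 425 to 825 mm from the base axis. Payload 3.6 kg.
Tool frame: the origin (TCP) lies at the very end of the fingers, on their centre line; the grasp point (between the pads) lies 19 mm behind it; z points along the fingers, y is the line along which they close (so a half turn about z gives the same grasp; the last joint's range is limited). The gripper opens to 93 mm and grips with 3 to 60 N. Pads are 15 mm wide; open, the fingers measure 128 mm over their backs; the gripper's body (75 mm by 188 mm) begins 65 mm behind the grasp point.
Start: joints at [1.268, 0.615, -0.013, 1.423, 0.008, 1.103, -0.04], TCP at [177.019, -625.401, 218.64] pointing down, gripper open.
Joint ranges: [-3.12, 3.12], [-0.3, 2.06], [-1.34, 1.32], [0.26, 2.42], [-1.36, 4.5], [0.01, 1.98], [-2.84, 2.84]. Speed limits (rad/s): [2.79, 2.79, 3.14, 3.14, 3.14, 3.14, 3.14].

## Interface

Orientations are given as [roll, pitch, yaw] about the fixed x, y, z axes, in that order (R = Rz(yaw) Ry(pitch) Rx(roll)).
In Python, from workcell import ctrl, vision, order gives the robot as it stands. The module is installed in compiled form; this text tells all that it offers.
- The arm moves only by the shell command python3 -m inch 'ROWS' [OPENING]. ROWS is JSON, a list of rows, each a list of 2 entries, a list of its own where there are three numbers: the shift along the tool's x, y, z each as a share of 4 cm, from -1 to 1, then the turn, a rotation vector about the tool's x, y, z each as a share of 6 degrees, from -1 to 1. A call has 1 to 8 rows; each row shifts and turns the commanded pose from where the row before left it, along the tool's axes as they then stand; what a row does not reach is not made up. A row lasts 1/12 s, in which the tool goes at most 41.7 mm and 7.16 degrees, less where a joint would pass 70% of its speed; a pose out of reach is approached as far as the arm can. A call with a number of a shift or a turn outside -1 to 1 is refused whole. A call with a gripper value outside its range is refused whole. OPENING is the gripper's target within -1 to 1 (fully open at 1, half-way at 0, shut at -1), set as the call begins (- or left out, the last holds). The fingers move at their own pace and stop on an object; the grip force is fixed at half the most. Time passes only in rows, so rows that do not move let the fingers close. It gives the time, the measured TCP pose, the force, the opening and the grip force at its end, in the units of the state.
- ctrl.state(): the state, without advancing time (a new reading comes with each control period).
- vision.camera(name): name is "scene" or "top" or "wrist"; returns (picture, depth): 480x640x3 uint8, red, green, blue; 480x640 float32, mm along the optical axis (not along the pixel's ray), 0 where there is no reading.
- vision.camera_info(name): a dict with "K" (3x3 intrinsics, pixels), "xyz" and "rotation" of the camera in the world; the wrist camera has in their place "hand_eye" (4x4, takes a point from camera to tool coordinates, whose origin is the TCP and whose axes are the flange's). Camera axes: x right, y up, looking along -z (the intrinsics and any distortion apply to the point x, -y, -z); pixel columns grow to the right and rows downward; lengths in mm; the calibration is good to about 2 mm. The wrist camera is an equidistant fisheye: a pixel r from the principal point sees the ray r / f radians off the axis. A picture is of the moment at which its call begins: read the wrist's pose just before it. camera_info takes no time and is no camera call.
- order.sign_off(): hands the job in; it is judged then, once.
The state is a dict: "t": time; "qpos": joint angles; "dq": joint speeds; "effort": joint torques, N m; "position": TCP position; "eef_rot": TCP orientation; "wrist_force": force on the tool from outside, world axes, zero at the start; "moment": the same for the moment, N m; "width": opening from 0.0 (shut) to 1.0 (fully open); "gripper_force": force on a finger pad.
Only numpy, scipy, OpenCV 4.12 (cv2) and the standard library are available. Lean on these libraries where they do the work, as an engineer would, in place of code of your own. Each camera call takes 0.05 s, during which the arm holds its last target. There are 200 camera calls.

## Task

Take the steel drawplate with the red grip off the barbed hook of the tool stand: raise it, tilt it and ease it out over the barb without forcing it against the hook. Then lower it, foot first, all the way into the slot of the wooden block before you let go, and leave it standing there. Do not disturb the hammer, the jar or the dish.

Things in the scene. Friction and masses are not known exactly. Their poses are not given: they have to be found in the camera images.
- stand: Fixed dark steel tool stand. Origin on the bench under the hook's bend less 8 mm; x is the level way the hook points (away from the upright), y across, z up. Base 150 x 90 x 12 mm, x -100 to +50 mm. Upright 14 x 18 mm at x = -67 mm, top 156 mm above the bench. A level round steel arm 7 mm thick, axis 150 mm up, runs from it along +x to the bend.
- hook_bend (a point): The hook's bend, on the arm's axis (stand x = 8 mm, 150 mm up); axes as the stand's. From here a straight round brass leg, 7 mm thick, 32 mm long, climbs outward (+x) and up. Bent by use, it climbs at anything from 34 to 50 degrees above level (42 as made); the angle is NOT reported: feel it or see it. It does not give under permitted forces.
- hook_arm (a point): Point on the arm's axis 8 mm before the bend, where the plate hangs; axes as the stand's. Barb: from the leg's tip a 4 mm thick barb runs back towards the upright on the leg's upper side, its end 8 mm off the leg (axis to axis) and 6 mm back from the tip. Across the leg, leg and barb together measure 13.5 mm. Pressing plate and hook together with over 20 N is forcing.
- plate_mid (a point): Centre of the steel drawplate (half-way up): 7 mm thick (its x), 44 mm wide (y), 177 mm tall (z, up to the red grip), 0.19 to 0.33 kg. Held upright it jams on the barb. It passes tilted, grip leaning back to the upright, about square to the leg (some 42 degrees, within about 10 of square), the eye following the leg.
- plate_eye (a point): Centre of the plate's eye, the hole the hook goes through: 16.5 mm high, 22 mm wide, 95 mm above the foot. Axes as the plate's. At the start the eye's upper edge rests on the arm, plate x roughly along the stand's x. With the eye's lower edge sliding lightly on the leg's lower, outer side, about 3 mm stay free at the barb.
- plate_grip (a point): Centre of the plate's red plastic grip, 14 mm thick (plate x), 34 mm wide (y), 48 mm high (z), 58 mm above the centre of the eye; the grip's top is the plate's top. Grasp it from above across its 14 mm thickness. Axes are the plate's.
- plate_foot (a point): Middle of the lower end of the plate, 95 mm below the centre of the eye. Axes are the plate's.
- slot_floor (a point): Middle of the floor of the slot in the fixed pale wooden block (90 x 120 x 50 mm: x, y, z). Slot 13 mm wide (x), 53 mm long (y), open upward, 35 mm deep (block top 50 mm above the bench, floor 15 mm), 2 mm chamfered mouth. Axes are the block's. The plate fits either way round, its width along the slot.
- hammer: Bystander: small hammer lying on the bench, about 200 mm long along its x, under 40 mm high; origin at its underside.
- flux_jar: Bystander: amber jar 48 mm across, 60 mm high; origin under its centre.
- dish: Bystander: white dish 80 mm across, 30 mm high; origin under its centre.
Mind the look-alikes: they are no part of the job. Several things look just like the part that bears slot_floor: the one meant starts farthest to the robot's right.

How it is judged (in metres and radians):
On the way, in this order (a step that is already met when the one before it is completed fails the run):
1. the plate has been brought off the hook, clear of it and held in the air (distance between plate_eye and hook_bend above 0.055 m and height (world z) of plate_foot above 0.06 m and contact force between plate and stand below 0.2 N and contact force between plate and the fingers above 1 N), for 0.1 s.
2. the plate is lowered to the floor of the slot while still held (z of plate_foot in the frame of slot_floor below 0.008 m and horizontal distance between plate_foot and slot_floor below 0.015 m and contact force between plate and the fingers above 1 N), for 0.05 s.
At the end, for the whole second after the job is handed in: the plate stands in the block's slot, foot within 6 mm of the slot's floor and 12 mm of its middle, within 0.25 rad of upright, at rest and released (z of plate_foot in the frame of slot_floor below 0.006 m and horizontal distance between plate_foot and slot_floor below 0.012 m and angle between plate_foot's own z axis and vertical below 0.25 rad and linear speed of plate below 0.02 m/s and contact force between plate and the fingers below 0.05 N); the robot touches nothing.
It fails at once if the plate is forced against the hook or stand with more than 20 N (contact force between plate and stand above 20 N).
It fails at once if the arm or gripper pushes the stand with more than 20 N (contact force between any of the arm, the fingers and stand above 20 N).
It fails at once if the hammer, the jar or the dish is moved by more than 20 mm (distance of any of hammer, flux_jar, dish from where it was at the start of the episode above 0.02 m).
It also fails if it takes over 72 s, if anything falls off the work surface, if the arm or the gripper's body presses on something with over 40 N, if the wrist force passes 120 N, or if a joint passes its speed limit or range.

## Working session

There is one attempt and no reset: what is moved stays moved. The work goes in short steps, Python scripts to look and compute and a shell command to move; the robot and the scene stay as the last step left them, time stands still between calls to the robot, and variables do not carry over. Pictures are saved under pics/ and viewed, at most 10 in all, crops included, and the job is handed in when it is done.

```bash
mkdir -p pics
cat > h.py <<'E'
import numpy as np, cv2
from scipy.spatial.transform import Rotation as R
from workcell import ctrl, vision, order
def tool():
    s=ctrl.state(); T=np.eye(4); T[:3,:3]=R.from_euler('xyz',s['eef_rot']).as_matrix(); T[:3,3]=s['position']; return T
def cloud(name):
    i=vision.camera_info(name); K=np.array(i['K'])
    T=tool(); p,d=vision.camera(name)
    v,u=np.mgrid[:480,:640].astype(float)
    if name=='wrist':
        x=(u-K[0,2])/K[0,0]; y=(v-K[1,2])/K[1,1]; r=np.hypot(x,y)+1e-9
        k=np.tan(r)/r; P=np.stack([x*k*d,-y*k*d,-d],-1); M=T@np.array(i['hand_eye'])
        return p,d,P@M[:3,:3].T+M[:3,3]
    P=np.stack([(u-K[0,2])/K[0,0]*d,-(v-K[1,2])/K[1,1]*d,-d],-1)
    rot=np.array(i['rotation']); rot=rot if rot.shape==(3,3) else R.from_euler('xyz',rot).as_matrix()
    return p,d,P@rot.T+np.array(i['xyz'])
def save(n,p): cv2.imwrite('pics/'+n+'.png',p[:,:,::-1])
E
python3 - <<'E'
from h import *
print(ctrl.state())
a=[]
for n in('scene','top'):
    i=vision.camera_info(n); print(n,i)
    p,d,P=cloud(n); a.append(p); np.savez('/tmp/'+n,p=p,d=d,P=P)
print(vision.camera_info('wrist'))
save('a',cv2.resize(np.hstack(a),(800,300)))
save('top',a[1]); save('scene',a[0])
E
```

```text
{'t': 0.0, 'qpos': array([ 1.26849566,  0.61590062, -0.01262172,  1.42491035,  0.00810588,
        1.10335116, -0.04041904]), 'dq': array([ 1.11250843e-03,  2.30929003e-05, -1.10970466e-04,  7.91919295e-04,
       -1.20101116e-03, -6.88100814e-04, -1.67528487e-03]), 'effort': array([ 1.89399607e-04, -4.58934796e+01,  2.08981410e-01, -1.65747499e+01,
       -6.10876246e-02,  2.05954886e-02,  2.54119250e-04]), 'position': array([ 176.80229293, -624.67543417,  217.48941207]), 'eef_rot': array([-3.13907370e+00,  3.75194047e-05,  2.75855304e-01]), 'wrist_force': array([ 0.7625604 , -0.46996985, -0.38475742]), 'moment': array([ 0.02866346,  0.00825987, -0.01710528]), 'gripper_force': 0.0, 'width': 0.9986413371293368}
scene {'K': array([[473.3056047 ,   0.        , 326.79464571],
       [  0.        , 473.3056047 , 240.73422292],
       [  0.        ,   0.        ,   1.        ]]), 'xyz': array([1148.36006589, -321.09970803,  723.83138145]), 'rotation': array([ 0.87145349, -0.02152887,  1.24003066])}
top {'K': array([[572.22615242,   0.        , 307.92175945],
       [  0.        , 572.22615242, 233.02031131],
       [  0.        ,   0.        ,   1.        ]]), 'xyz': array([ 456.13352601, -114.86120002, 1279.39923704]), 'rotation': array([ 0.04742517,  0.03106943, -1.58961424])}
{'K': array([[371.64829954,   0.        , 320.51341245],
       [  0.        , 371.64829954, 238.92658406],
       [  0.        ,   0.        ,   1.        ]]), 'hand_eye': array([[-5.26596651e-04,  9.59264653e-01,  2.82508492e-01,
         7.87514216e+01],
       [ 9.99999841e-01,  4.48694427e-04,  3.40449460e-04,
         4.27047644e-02],
       [ 1.99821148e-04,  2.82508626e-01, -9.59264737e-01,
        -1.66466949e+02],
       [ 0.00000000e+00,  0.00000000e+00,  0.00000000e+00,
         1.00000000e+00]])}
```

View pics/top.png

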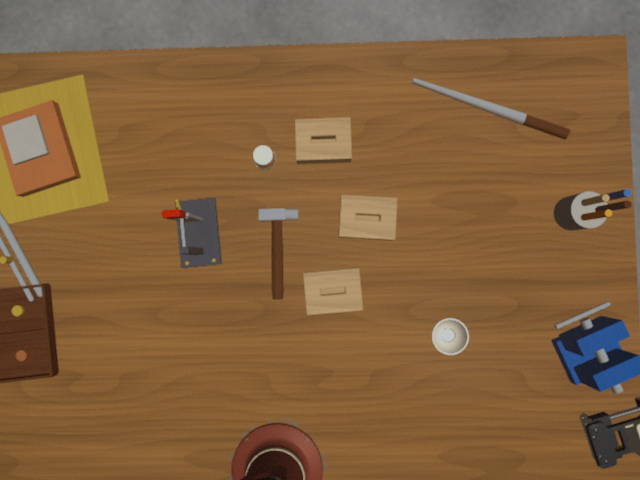

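View pics/scene.png

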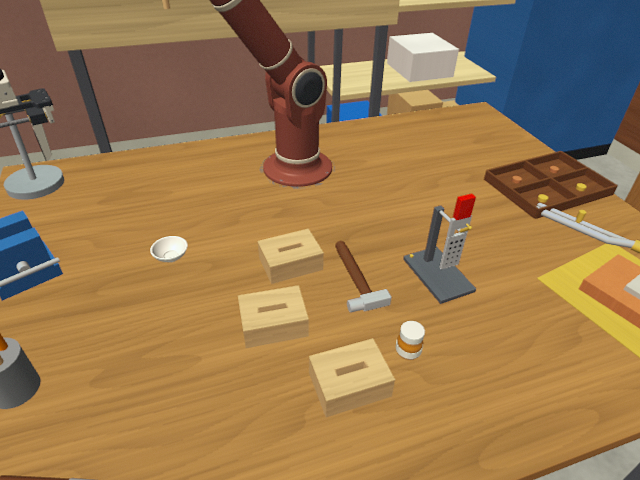

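Three candidate blocks in top view: (323,140), (369,218) and (333,292). The one at (369,218) looks farthest to the robot's right (−y, larger u). I'll measure them and check a crop.

Run:
```python
from h import *
t=np.load('/tmp/top.npz'); P=t['P']; p=t['p'].astype(int)
z=P[...,2]
print('bench z',np.median(z[350:400,100:400]))
m=(z>38)&(z<62)&(p[...,0]>150)&(p[...,2]>60)&(P[...,0]>250)
n,l,s,c=cv2.connectedComponentsWithStats(m.astype(np.uint8))
for i in range(1,n):
    if s[i,4]>300:
        q=P[l==i]; r=cv2.minAreaRect(q[:,:2].astype(np.float32)); print('block',c[i].round(),s[i,4],r,np.median(q[:,2]))
        # slot: hole inside
        x,y,w,h=s[i,:4]; hole=(~(l[y:y+h,x:x+w]==i))&(np.arange(h)[:,None]>h*.25)&(np.arange(h)[:,None]<h*.75)&(np.arange(w)>w*.2)&(np.arange(w)<w*.8)
        if hole.sum()>5:
            ii=np.argwhere(hole); print('  hole',hole.sum(),P[y:y+h,x:x+w][hole][:,:3].mean(0).round(1),[x,y]+ii.mean(0)[::-1], z[y:y+h,x:x+w][hole].min())
for k in('top','scene'):
    t=np.load(f'/tmp/{k}.npz'); P=t['P']; p=t['p'].astype(int)
    red=(p[...,0]>150)&(p[...,1]<50)&(p[...,2]<50)&(P[...,2]>100)&(P[...,2]<300)
    q=P[red]; print(k,'red',len(q),q.mean(0),q.min(0),q.max(0))
    near=(np.hypot(*(P[...,:2]-q.mean(0)[:2]).transpose(2,0,1))<150)
    b=near&(P[...,2]>5)&(P[...,2]<20)&(p.max(2)<110)
    q=P[b]; print(' base',len(q),cv2.minAreaRect(q[:,:2].astype(np.float32)),np.median(q[:,2]))
    b=near&(P[...,2]>140)&(P[...,2]<165)&~red
    q=P[b]; print(' high',len(q)); 
    if len(q)<150: print(np.c_[q.round(0),p[b]][::3])
t=np.load('/tmp/top.npz')['p']; s=np.load('/tmp/scene.npz')['p']
save('crop',np.vstack([cv2.resize(t[170:310,150:410],(780,420)),]))
save('crop2',cv2.resize(s[180:305,395:495],(480,600),interpolation=cv2.INTER_CUBIC))
```

```text
bench z -0.20556990898785443
block [ 24. 139.] 1394 ((737.3651733398438, 548.3246459960938), (94.59304809570312, 82.27845001220703), 16.17212677001953) 44.09948776911381
block [323. 138.] 2059 ((719.9443969726562, -113.1336441040039), (119.68753051757812, 90.09915161132812), 89.77574157714844) 49.71954743000924
  hole 171 [ 718.2 -113.7   56.7] [322.76023392 138.30994152] 7.2334730836018934
block [368. 217.] 2115 ((547.441162109375, -206.79446411132812), (119.74514770507812, 89.5379867553711), 85.38050079345703) 49.592413409579876
  hole 179 [ 547.9 -207.1   45. ] [367.65363128 216.65921788] 9.458000430372522
block [332. 292.] 2195 ((388.7976989746094, -127.34871673583984), (89.9919204711914, 119.98406982421875), 4.030621528625488) 49.55891776726298
  hole 154 [ 390.5 -127.4   74.5] [332.35064935 291.56493506] 8.492107530109251
top red 107 [549.08357029 170.93800817 226.9875018 ] [543.36171007 155.74984424 223.35273812] [554.86769526 187.51385253 232.19655841]
 base 2081 ((523.351318359375, 170.3402557373047), (149.0701446533203, 90.24222564697266), 5.0547590255737305) 11.737305641322791
 high 202
scene red 178 [552.73843012 160.30747485 213.49195548] [545.03236132 151.33289967 181.50227101] [558.62038089 184.72152788 229.01001363]
 base 1763 ((525.8024291992188, 165.6024932861328), (149.86280822753906, 90.29524993896484), 6.119690895080566) 11.965472429270449
 high 294
```

View pics/crop.png

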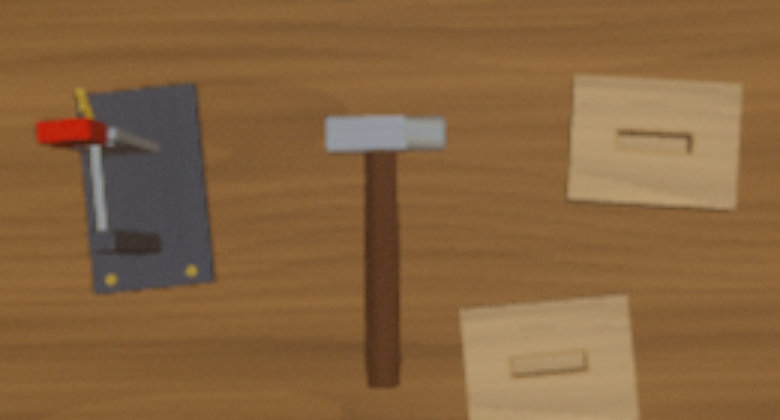

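View pics/crop2.png

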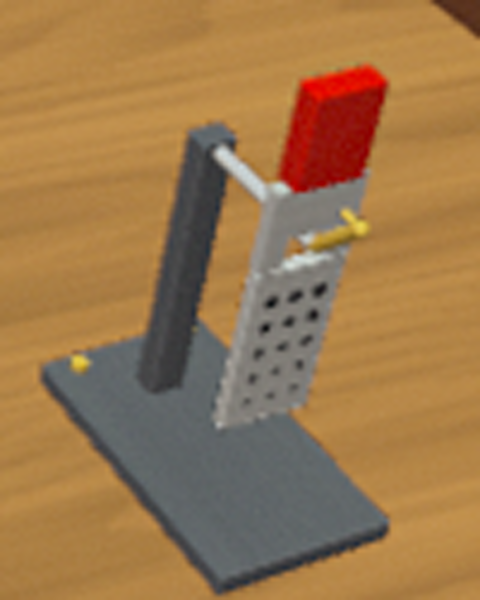

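Crop: the rightmost block, at crop (655,142), top centre about (547,−207,50) mm, is empty and is the intended one. Its top measures 90 x 120 at z 50, as specified. The stand is at crop (150,185) with yaw about 5°, and the scene crop shows the brass leg and barb through the eye. Next I raise the arm, yaw it to about 95° and go beside the stand for a close look.

```bash
python3 -m inch '[[[0,0,-0.9],[0,0,0]],[[0,0,-0.9],[0,0,0]],[[0,0,-0.6],[0,0,-0.5]],[[0,0,0],[0,0,-1]],[[0,0,0],[0,0,-1]],[[0,0,0],[0,0,-1]],[[0,0,0],[0,0,-1]],[[0,0,0],[0,0,-1]]]' 1
python3 -m inch '[[[0,0,0],[0,0,-1]],[[0,0,0],[0,0,-1]],[[0,0,0],[0,0,-1]],[[0,0,0],[0,0,-1]],[[0,0,0],[0,0,-1]],[[0,0,0],[0,0,-1]],[[0,0,0],[0,0,-1]],[[0,0,0],[0,0,-0.7]]]'
python3 -m inch '[[[0,0.9,0],[0,0,0]],[[0,0.9,0],[0,0,0]],[[0,0.9,0],[0,0,0]],[[0,0.9,0],[0,0,0]],[[0,0.9,0],[0,0,0]],[[0,0.9,0],[0,0,0]],[[0,0.9,0],[0,0,0]],[[0,0.9,0],[0,0,0]]]'
```

```text
t: 0.77
position: [176.8, -625.0, 314.0]
eef_rot: [-3.14, -0.001, 0.857]
wrist_force: [-1.7, 0.3, -0.4]
width: 0.999
gripper_force: 0.0
t: 1.43
position: [176.7, -625.1, 313.9]
eef_rot: [-3.141, -0.002, 1.663]
wrist_force: [-1.5, 0.3, 0.3]
width: 1.0
gripper_force: 0.0
t: 2.1
position: [465.2, -599.8, 314.0]
eef_rot: [-3.141, -0.001, 1.658]
wrist_force: [0.2, -0.4, 0.4]
width: 1.002
gripper_force: 0.0
```

```bash
python3 -m inch '[[[0.9,0.4,0],[0,0,0]],[[0.9,0.4,0],[0,0,0]],[[0.9,0.3,0],[0,0,0]],[[0.9,0.3,0],[0,0,0]],[[0.9,0.2,0],[0,0,0]],[[0.9,0.2,0],[0,0,0]],[[0.9,0.2,0],[0,0,0]],[[0.9,0.2,0],[0,0,0]]]'
python3 -m inch '[[[0.9,0.2,0],[0,0,0]],[[0.9,0.2,0],[0,0,0]],[[0.9,0.2,0],[0,0,0]],[[0.9,0.2,0],[0,0,0]],[[0.9,0.2,0],[0,0,0]],[[0.9,0.2,0],[0,0,0]],[[0.9,0.2,0],[0,0,0]],[[0.9,0.2,0],[0,0,0]]]'
python3 -m inch '[[[0.9,0.1,0],[0,0,0]],[[0.9,0.1,0],[0,0,0]],[[0.9,0.1,0],[0,0,0]],[[0.9,0.1,0],[0,0,0]],[[0.9,0.1,0],[0,0,0]],[[0.9,0.1,0],[0,0,0]],[[0.9,0.1,0.2],[0,0,0]],[[0.9,0.1,0.2],[0,0,0]]]'
```

```text
t: 2.77
position: [526.1, -303.8, 314.2]
eef_rot: [-3.141, -0.001, 1.658]
wrist_force: [0.3, -0.1, 0.4]
width: 1.002
gripper_force: 0.0
t: 3.43
position: [564.7, -11.7, 314.3]
eef_rot: [-3.141, 0.0, 1.658]
wrist_force: [0.7, -0.2, -0.6]
width: 0.998
gripper_force: 0.0
t: 4.1
position: [571.7, 278.1, 298.5]
eef_rot: [3.141, 0.0, 1.658]
wrist_force: [0.3, 0.6, 0.3]
width: 1.003
gripper_force: 0.0
```

```bash
python3 -m inch '[[[-0.3,-0.2,1],[0,0,0]],[[-0.3,-0.2,1],[0,0,0]],[[0,0,0.8],[0,-1,0]],[[0,0,0],[0,-1,0]],[[0,0,0],[0,-1,0]],[[0,0,0],[0,-1,0]],[[0,0,0],[0,0,0]],[[0,0,0],[0,0,0]]]'
cat > look.py <<'E'
from h import *
import sys
p,d,P=cloud('wrist'); np.savez('/tmp/w'+sys.argv[1],p=p,d=d,P=P,T=tool()); save('w'+sys.argv[1],p)
E
python3 look.py 1
```

```text
t: 4.77
position: [557.1, 253.4, 186.9]
eef_rot: [-3.139, 0.418, 1.663]
wrist_force: [1.2, -0.4, 1.1]
width: 0.998
gripper_force: 0.0
```

View pics/w1.png

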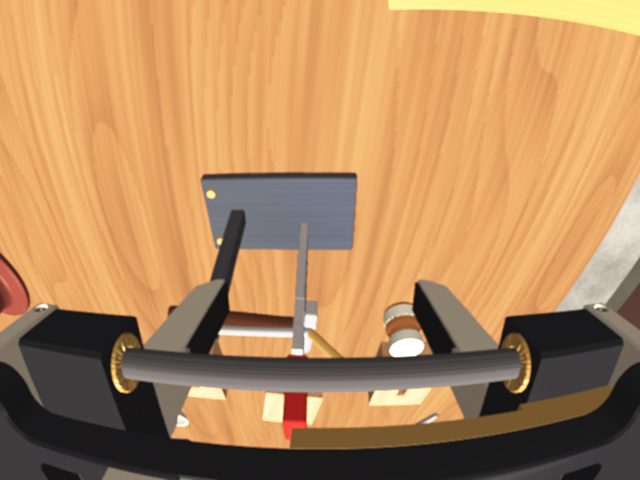

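The view shows the stand base around (280,210), the grey plate edge-on at (300,290), and the brass leg at (310–340, 330–358), partly behind the gripper's bar. I'll tilt further to clear it.

```bash
python3 -m inch '[[[0,0,0],[0,-1,0]],[[0,0,0],[0,-1,0]],[[0,0,0],[0,-0.7,0]],[[0,0,0],[0,0,0]],[[0,0,0],[0,0,0]]]'
python3 look.py 2; python3 -c "
from h import *
p=cv2.imread('pics/w2.png')[:,:,::-1]; save('w2c',cv2.resize(p[180:330,220:420],(800,600),interpolation=cv2.INTER_CUBIC))"
```

```text
t: 5.23
position: [558.8, 250.2, 188.1]
eef_rot: [-3.141, 0.7, 1.657]
wrist_force: [0.2, -0.0, 0.4]
width: 0.996
gripper_force: 0.0
```

View pics/w2c.png

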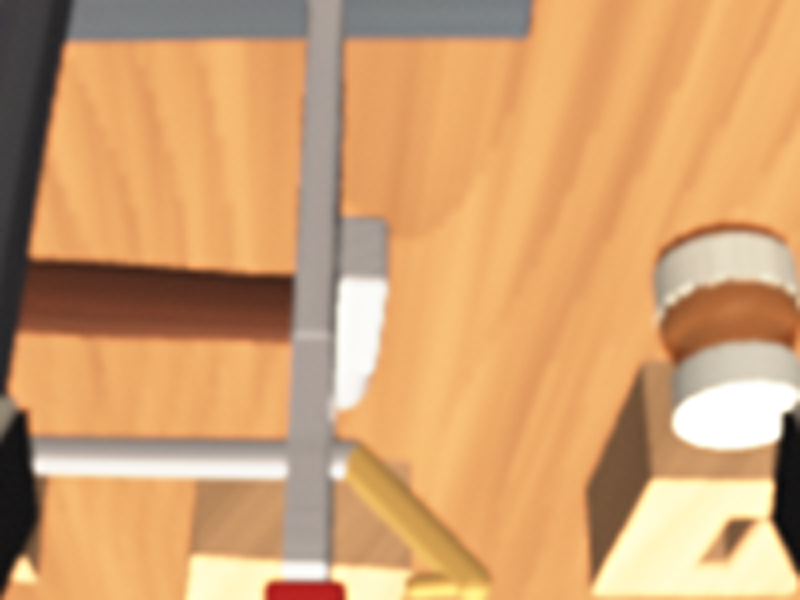

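The crop shows the arm at y≈458, the leg running from (350,458) to about (483,583), and the barb tip at (410,585). World up is down in this picture. I'll intersect these rays with the stand's mid-plane to get the leg angle.

```bash
cat > m.py <<'E'
from h import *
w=np.load('/tmp/w2.npz'); P=w['P']; p=w['p'].astype(int); T=w['T']
i=vision.camera_info('wrist'); K=np.array(i['K']); M=T@np.array(i['hand_eye'])
def ray(u,v):
    x=(u-K[0,2])/K[0,0]; y=(v-K[1,2])/K[1,1]; r=np.hypot(x,y)
    d=np.array([np.sin(r)*x/r,-np.sin(r)*y/r,-np.cos(r)]); return M[:3,:3]@d
# base top z~12 from wrist cloud
b=(abs(P[...,2]-12)<5)&(p.max(2)<130)&(P[...,0]>420)&(P[...,0]<640)&(P[...,1]>100)&(P[...,1]<240)
print('base wrist',cv2.minAreaRect(P[b][:,:2].astype(np.float32)),np.median(P[b][:,2]))
red=(p[...,0]>130)&(p[...,1]<50)&(p[...,2]<60)&(P[...,2]>150)
print('red',red.sum(),np.percentile(P[red],[2,50,98],axis=0).round(1))
# arm cloud
for cu in (100,160,220,270): 
    u=220+cu/4; col=[P[int(180+v/4),int(u)].round(1) for v in (450,458,466)]; print('arm',col)
for c in ((400,505),(430,535),(460,562)): print('leg cloud',P[int(180+c[1]/4),int(220+c[0]/4)].round(1))
th=np.radians(5.2); o=np.array([548.3,172.0,0]); ex=np.array([np.cos(th),np.sin(th),0]); ey=np.array([-np.sin(th),np.cos(th),0])
def pl(c):
    d=ray(220+c[0]/4,180+c[1]/4); s=((o-M[:3,3])@ey)/(d@ey); q=M[:3,3]+s*d-o; return np.array([q@ex,q[2]]).round(1)
for n,c in dict(armL=(60,458),armR=(280,459),bend=(350,460),lo0=(370,452),lo1=(485,568),up0=(352,482),up1=(440,575),tip=(487,578),barb=(410,588)).items(): print(n,pl(c))
a=pl((485,568))-pl((370,452)); print('ang',np.degrees(np.arctan2(a[1],a[0]))); a=pl((440,575))-pl((352,482)); print(np.degrees(np.arctan2(a[1],a[0])))
# brass mask fit
br=(p[...,0]>120)&(p[...,0]-p[...,2]>70)&(p[...,1]>80)
E
python3 m.py
```

```text
base wrist ((522.94091796875, 170.361572265625), (147.63894653320312, 88.4876708984375), 4.847814083099365) 12.16665256394404
red 622 [[542.1 186.  181.6]
 [547.7 187.5 192.5]
 [554.  333.6 242. ]]
arm [array([510.4, 172. , 151.5]), array([510.2, 170.2, 152.2]), array([510.2, 168.7, 153.2])]
arm [array([521.3, 171.8, 150.7]), array([521.3, 170.7, 151.8]), array([521.3, 170.1, 153.1])]
arm [array([532.2, 173.3, 150.8]), array([532.2, 171.4, 151.5]), array([532.3, 171.4, 153.1])]
arm [array([540.9, 174. , 150.7]), array([541. , 173.5, 152.1]), array([541. , 173.2, 153.5])]
leg cloud [564.5 176.1 161.6]
leg cloud [569.6 174.7 166.2]
leg cloud [575.  176.2 171.9]
armL [-45.2 153.2]
armR [ -4.6 153. ]
bend [  8.  153.2]
lo0 [ 11.6 151.6]
lo1 [ 31.7 174.1]
up0 [  8.4 157.5]
up1 [ 23.9 175.3]
tip [ 32. 176.]
barb [ 18.7 177.7]
ang 48.22452260651991
48.951091184135
```

```bash
cat >> m.py <<'E'
print('---')
hsv=cv2.cvtColor(w['p'],cv2.COLOR_RGB2HSV)
print([ (hsv[int(180+v/4),int(220+u/4)].tolist(),p[int(180+v/4),int(220+u/4)].tolist()) for u,v in ((410,515),(440,540),(500,450),(600,300),(500,540))])
sub=P[285:330,300:350]; q=(sub-o); X=q@ex; Y=q@ey; Z=q[...,2]
m=(Z>150)&(Z<185)&(X>9)&(X<40)&(abs(Y)<15)
print(m.sum())
for row in range(0,45,2):
    s=m[row]; 
    if s.any(): u=np.where(s)[0]; print(285+row,300+u.min(),300+u.max(),X[row][s].mean().round(1),Z[row][s].mean().round(1),Y[row][s].mean().round(1), pl(((300+(u.min()+u.max())/2+.5-220)*4,(285.5+row-180)*4)))
E
python3 m.py | sed -n '/---/,$p'
```

```text
---
[([18, 155, 206], [206, 156, 81]), ([18, 156, 200], [200, 151, 78]), ([14, 145, 231], [231, 162, 100]), ([15, 141, 238], [238, 172, 106]), ([15, 143, 238], [238, 172, 105])]
478
293 310 314 10.8 150.9 1.4 [ 11.6 152. ]
295 310 315 11.1 152.3 1.0 [ 12.  153.6]
297 310 317 11.9 154.1 1.6 [ 12.7 155.1]
299 310 319 12.6 155.6 1.3 [ 13.4 156.7]
301 310 321 13.3 157.0 1.1 [ 14.2 158.3]
303 310 322 13.7 158.7 1.3 [ 14.5 159.9]
305 312 324 15.1 160.2 1.2 [ 15.9 161.4]
307 315 326 16.9 162.0 1.7 [ 17.7 163. ]
309 317 329 18.6 163.3 1.3 [ 19.5 164.5]
311 318 331 19.7 164.8 1.1 [ 20.5 166.1]
313 319 332 20.4 166.2 0.7 [ 21.2 167.6]
315 321 334 21.8 167.9 1.1 [ 22.6 169.1]
317 323 336 23.1 169.3 0.8 [ 24.  170.7]
319 325 338 24.5 170.9 1.0 [ 25.3 172.2]
321 327 340 25.9 172.2 0.5 [ 26.7 173.7]
323 325 341 25.5 173.8 0.8 [ 26.3 175.2]
325 321 342 24.5 175.2 0.6 [ 25.3 176.7]
327 321 341 24.1 176.4 -0.2 [ 24.9 178.1]
329 336 339 28.6 177.7 -0.9 [ 29.4 179.7]
```

Leg angle is about 48°, a clean fit. The stand origin is near (548,172.5) with yaw 5°, and the arm reads z≈150 as given. The grip centre is near (548.5,171). I'll set the tool upright again, then go above the grip and down.

```bash
python3 -m inch '[[[0,0,0],[0,1,0]],[[0,0,0],[0,1,0]],[[0,0,0],[0,1,0]],[[0,0,0],[0,1,0]],[[0,0,0],[0,1,0]],[[0,0,0],[0,1,0]],[[0,0,0],[0,0.68,0]],[[0,0,-0.5],[0,0,0]]]'
python3 -m inch '[[[0,0,-0.8],[0,0,0]],[[0,0,-0.8],[0,0,0]],[[0,0,-0.6],[0,0,0]],[[-0.7,-0.2,0],[0,0,0]],[[-0.7,-0.1,0],[0,0,0]],[[-0.6,0,0],[0,0,0]],[[0,0,0],[0,0,0]]]'
python3 - <<'E'
from h import *
T=tool(); s=ctrl.state(); print(s['position'],s['eef_rot'])
print('to go in tool, shares', T[:3,:3].T@(np.array([548.3,171,192])-T[:3,3])/40)
p,d,P=cloud('wrist'); p=p.astype(int)
red=(p[...,0]>130)&(p[...,1]<50)&(p[...,2]<60)&(abs(P[...,2]-227)<6)&(abs(P[...,1]-170)<60)
q=P[red]; print(len(q),q.mean(0),cv2.minAreaRect(q[:,:2].astype(np.float32)))
E
```

```text
t: 5.95
position: [559.8, 240.8, 207.0]
eef_rot: [-3.139, 0.007, 1.644]
wrist_force: [0.3, -1.1, 0.1]
width: 0.999
gripper_force: 0.0
t: 6.53
position: [555.5, 160.9, 298.3]
eef_rot: [3.137, 0.008, 1.644]
wrist_force: [0.8, -0.9, 0.1]
width: 1.002
gripper_force: 0.0
[555.52512987 160.88359617 298.3080492 ] [3.13704696 0.00830662 1.64365732]
to go in tool, shares [ 0.28745529 -0.17380698  2.65464244]
32 [548.00766308 187.51546898 225.43531161] ((548.3106689453125, 187.42251586914062), (10.454631805419922, 0.8453695774078369), 3.6929931640625)
```

```bash
python3 -m inch '[[[0.27,-0.18,0.4],[0,0.08,-0.1]],[[0,0,0.6],[0,0,0]],[[0,0,0.6],[0,0,0]],[[0,0,0.5],[0,0,0]],[[0,0,0.3],[0,0,0]],[[0,0,0.2],[0,0,0]],[[0,0,0],[0,0,0]]]'
python3 - <<'E'
from h import *
T=tool(); s=ctrl.state(); print(s['position'],s['eef_rot'],s['wrist_force'])
print('to go', T[:3,:3].T@(np.array([548.3,170.8,192])-T[:3,3])/40)
E
```

```text
t: 7.17
position: [544.5, 181.0, 191.6]
eef_rot: [-3.14, -0.006, 1.668]
wrist_force: [-0.1, 1.1, 1.0]
width: 1.0
gripper_force: 0.0
[544.50248503 181.03218267 191.62125077] [-3.1399716  -0.00604883  1.66769701] [-0.1144716   1.13380252  1.01529498]
to go [-0.26372759  0.06972561 -0.01117721]
```

```bash
python3 -m inch '[[[-0.13,0.05,0],[0,0,0]],[[-0.13,0.02,0],[0,0,0]],[[0,0,0],[0,0,0]],[[0,0,0],[0,0,0]],[[0,0,0],[0,0,0]]]'
python3 -m inch '[[[0,0,0],[0,0,0]],[[0,0,0],[0,0,0]],[[0,0,0],[0,0,0]],[[0,0,0],[0,0,0]],[[0,0,0],[0,0,0]],[[0,0,0],[0,0,0]],[[0,0,0],[0,0,0]],[[0,0,0],[0,0,0]]]' -1
python3 -m inch '[[[0,0,0],[0,0,0]],[[0,0,0],[0,0,0]],[[0,0,0],[0,0,0]],[[0,0,0],[0,0,0]],[[0,0,0],[0,0,0]],[[0,0,0],[0,0,0]],[[0,0,0],[0,0,0]],[[0,0,0],[0,0,0]]]'
```

```text
t: 7.58
position: [549.3, 171.8, 193.1]
eef_rot: [3.14, -0.007, 1.668]
wrist_force: [-0.0, -0.3, -0.1]
width: 1.0
gripper_force: 0.0
t: 8.25
position: [548.9, 171.8, 192.4]
eef_rot: [3.142, -0.006, 1.669]
wrist_force: [0.1, -0.5, -0.7]
width: 0.477
gripper_force: 0.0
t: 8.92
position: [548.9, 171.7, 192.4]
eef_rot: [3.141, -0.006, 1.669]
wrist_force: [0.5, 0.1, -0.2]
width: 0.144
gripper_force: 30.0
```

```bash
python3 -m inch '[[[0,0,-0.06],[0,0,0]],[[0,0,-0.06],[0,0,0]],[[0,0,0],[0,0,0]],[[0,0,0],[0,0,0]],[[0,0,0],[0,0,0]]]'
cat > pl.py <<'E'
from h import *
import sys
O=np.array([548.0,172.5,0]); th=np.radians(4.95); L=47.15; A=np.radians(48)
S=np.array([[np.cos(th),-np.sin(th),0],[np.sin(th),np.cos(th),0],[0,0,1]])
T=tool(); s=ctrl.state()
Rl=S.T@T[:3,:3]; t=S.T@(T[:3,3]-O)
E=t+Rl[:,2]*L; phi=np.degrees(np.arctan2(Rl[0,2],-Rl[2,2]))
bx=E[[0,2]]-[8,150]; c,sn=np.cos(A),np.sin(A)
F=S.T@s['wrist_force']
print('t',round(s['t'],2),'E',E.round(2),'phi',round(phi,2),'s,off',(bx@[c,sn]).round(2),(bx@[-sn,c]).round(2),'rotvec-dev',np.degrees(R.from_matrix(Rl).as_euler('xyz')).round(1))
print('F',F.round(1),'along/perp leg',(F[[0,2]]@[c,sn]).round(1),(F[[0,2]]@[-sn,c]).round(1),'M',s['moment'].round(2),'w',s['width'].round(3))
# waypoints: x,z,phi or s,off,phi with prefix 's'
y0=E[1]; cur=T.copy()
for a in sys.argv[1:]:
    leg=a[0]=='s'; v=[float(k) for k in a.lstrip('s').split(',')]
    if leg: x,z=8+v[0]*c-v[1]*sn,150+v[0]*sn+v[1]*c
    else: x,z=v[:2]
    p=np.radians(v[2]); zt=np.array([np.sin(p),0,-np.cos(p)]); yt=np.array([np.cos(p),0,np.sin(p)])
    Rn=np.stack([np.cross(yt,zt),yt,zt],1); tn=np.array([x,y0,z])-zt*L
    W=np.eye(4); W[:3,:3]=S@Rn; W[:3,3]=S@tn+O
    d=cur[:3,:3].T@(W[:3,3]-cur[:3,3])/40; r=R.from_matrix(cur[:3,:3].T@W[:3,:3]).as_rotvec(degrees=True)/6
    print(a,d.round(3),r.round(2)); cur=W
E
python3 pl.py 2,150.5,6 4,151,12 6,151.5,17 8,152,22
```

```text
t: 9.33
position: [548.7, 171.6, 197.0]
eef_rot: [-3.141, -0.006, 1.669]
wrist_force: [-0.1, 0.1, -3.0]
width: 0.146
gripper_force: 30.0
t 9.33 E [  0.64  -0.66 149.81] phi -0.03 s,off -5.07 5.35 rotvec-dev [-180.    -0.4   90.7]Traceback (most recent call last):
  File "pl.py", line 11, in <module>
    print('F',F.round(1),'along/perp leg',(F[[0,2]]@[c,sn]).round(1),(F[[0,2]]@[-sn,c]).round(1),'M',s['moment'].round(2),'w',s['width'].round(3))
                                                                                                                              ^^^^^^^^^^^^^^^^
AttributeError: 'float' object has no attribute 'round'
```

```bash
sed -i "s/s\['width'\].round(3)/s['width']/" pl.py
python3 pl.py 2,150.5,6 4,151,12 6,151.5,17 8,152,22 s8,1.5,36
```

```text
t 9.33 E [  0.64  -0.66 149.81] phi -0.03 s,off -5.07 5.35 rotvec-dev [-180.    -0.4   90.7]
F [-0.1  0.1 -3. ] along/perp leg -2.3 -2.0 M [-0.05 -0.04 -0.01] w 0.14637762825679707
2,150.5,6 [ 0.008 -0.09  -0.011] [-1.01 -0.06  0.11]
4,151,12 [-0.    -0.072 -0.001] [-1.  0.  0.]
6,151.5,17 [ 0.    -0.051  0.003] [-0.83  0.   -0.  ]
8,152,22 [-0.    -0.051  0.007] [-0.83 -0.   -0.  ]
s8,1.5,36 [ 0.    -0.141 -0.04 ] [-2.33 -0.    0.  ]
```

```bash
python3 -m inch '[[[0,-0.045,-0.005],[-0.5,0,0]],[[0,-0.045,-0.005],[-0.5,0,0]],[[0,-0.036,0],[-0.5,0,0]],[[0,-0.036,0],[-0.5,0,0]],[[0,0,0],[0,0,0]],[[0,0,0],[0,0,0]],[[0,0,0],[0,0,0]]]' >/dev/null
python3 pl.py 6,151.5,17 8,152,22 s8,1.5,36 s13,3,47
```

```text
t 9.92 E [  4.8   -0.54 151.17] phi 11.98 s,off -1.27 3.16 rotvec-dev [168.   -0.4  90.6]
F [-1.  -0.  -3.2] along/perp leg -3.1 -1.4 M [-0.09  0.36 -0.03] w 0.15043853608617427
6,151.5,17 [ 0.011 -0.072  0.003] [-0.84 -0.09  0.09]
8,152,22 [-0.    -0.051  0.007] [-0.83 -0.   -0.  ]
s8,1.5,36 [ 0.    -0.141 -0.04 ] [-2.33 -0.    0.  ]
s13,3,47 [ 0.    -0.11  -0.041] [-1.83  0.   -0.  ]
```

```bash
python3 -m inch '[[[0,-0.036,0],[-0.42,0,0]],[[0,-0.036,0],[-0.42,0,0]],[[0,-0.025,0.003],[-0.42,0,0]],[[0,-0.025,0.003],[-0.42,0,0]],[[0,0,0],[0,0,0]],[[0,0,0],[0,0,0]],[[0,0,0],[0,0,0]]]' >/dev/null
python3 pl.py s8,1.5,36 s13,3,47
```

```text
t 10.5 E [  8.67  -0.32 152.19] phi 22.08 s,off 2.08 0.97 rotvec-dev [157.9  -0.4  90.6]
F [ 0.4  0.5 -2.8] along/perp leg -1.8 -2.2 M [-0.1   0.6  -0.01] w 0.1495606689901688
s8,1.5,36 [ 0.014 -0.156 -0.042] [-2.32 -0.11  0.06]
s13,3,47 [ 0.    -0.11  -0.041] [-1.83  0.   -0.  ]
```

No contact force beyond the weight, so I'll continue onto the leg.

```bash
python3 -m inch '[[[0,-0.039,-0.01],[-0.58,0,0]],[[0,-0.039,-0.01],[-0.58,0,0]],[[0,-0.039,-0.01],[-0.58,0,0]],[[0,-0.039,-0.01],[-0.58,0,0]],[[0,0,0],[0,0,0]],[[0,0,0],[0,0,0]],[[0,0,0],[0,0,0]]]' >/dev/null
python3 pl.py s13,3,47
```

```text
t 11.08 E [ 17.41  -2.14 157.27] phi 33.09 s,off 11.7 -2.12 rotvec-dev [146.9   0.   90.4]
F [ 0.2 -0.7 -2.9] along/perp leg -2.0 -2.1 M [-0.12  0.84 -0.  ] w 0.14710457509568112
s13,3,47 [ 0.005 -0.285 -0.098] [-2.32 -0.03  0.05]
```

```bash
python3 -c "
from h import *
s=ctrl.state(); print(s['qpos'].round(3), s['dq'].round(3),s['position'])"
python3 -m inch '[[[0,0,0],[0,0,0]],[[0,0,0],[0,0,0]],[[0,0,0],[0,0,0]]]' >/dev/null
python3 pl.py s13,3,47
```

```text
[-0.675  0.361  0.298  2.205  1.086  0.086 -1.395] [ 0.028 -0.004 -0.008  0.006  0.014 -0.004 -0.02 ] [539.89400096 169.51636377 196.77618002]
t 11.33 E [ 16.83  -3.56 157.1 ] phi 33.06 s,off 11.18 -1.81 rotvec-dev [146.9   0.   90.2]
F [-0.3  0.2 -3. ] along/perp leg -2.4 -1.8 M [-0.14  0.9   0.  ] w 0.1488675617093691
s13,3,47 [ 0.003 -0.271 -0.093] [-2.32 -0.02  0.04]
```

```bash
python3 -m inch '[[[0.05,-0.04,-0.03],[-0.1,0,0]],[[0,-0.03,-0.02],[-0.1,0,0]],[[0,-0.02,-0.01],[-0.15,0,0]],[[0,-0.01,0],[-0.15,0,0]],[[0,-0.01,0],[-0.15,0,0]],[[0,0,0],[0,0,0]],[[0,0,0],[0,0,0]]]' >/dev/null
python3 pl.py s12,2,40;  python3 -c "
from h import *
s=ctrl.state(); print(s['qpos'].round(3))"
```

```text
t 11.92 E [ 13.19  -1.14 161.65] phi 35.28 s,off 12.13 3.94 rotvec-dev [144.7   0.3  90.1]
F [ 0.  -0.2 -3.1] along/perp leg -2.3 -2.1 M [-0.18  1.    0.02] w 0.14736352923739726
s12,2,40 [-0.003 -0.089  0.052] [-0.79  0.02  0.05]
[-0.718  0.352  0.325  2.244  1.76   0.098 -2.086]
```

```bash
cat > fk.py <<'E'
from h import *
import itertools
from scipy.optimize import least_squares
D=[([1.26849566,.61590062,-.01262172,1.42491035,.00810588,1.10335116,-.04041904],[176.80,-624.68,217.49],[-3.13907,0,.275855])]
s=ctrl.state(); D.append((s['qpos'],s['position'],s['eef_rot']))
def fk(q,L,sg):
    h,a,b,c=L; r=lambda ax,t:R.from_euler(ax,t).as_matrix()
    A=r('z',sg[0]*q[0])@r('y',q[1]); p=np.array([0,0,h])+A@[0,0,a]
    A=A@r('z',sg[1]*q[2])@r('y',sg[4]*q[3]); p=p+A@[0,0,b]
    A=A@r('z',sg[2]*q[4])@r('y',sg[5]*q[5])@r('z',sg[3]*q[6]); return p+A@[0,0,c],A
if __name__=='__main__':
    out=[]
    for sg in itertools.product(*[(1,-1)]*6):
        e=0
        As=[fk(q,(0,0,0,0),sg)[1].T@R.from_euler('xyz',o).as_matrix() for q,_,o in D]
        e=np.degrees(R.from_matrix(As[0].T@As[1]).magnitude()); out.append((e,sg,R.from_matrix(As[0]).as_rotvec(degrees=True)))
    out.sort(key=lambda k:k[0])
    for o in out[:3]: print(o)
    sg=out[0][1]
    r=least_squares(lambda L:np.concatenate([fk(q,L,sg)[0]-p for q,p,_ in D]),[350,400,400,300]); print(r.x,r.fun)
E
python3 fk.py
```

```text
(np.float64(0.002160087419374287), (-1, -1, -1, -1, 1, 1), array([-1.52193250e-03,  1.85471338e-03,  9.00000120e+01]))
(np.float64(31.92500279683079), (1, 1, 1, -1, 1, 1), array([   0.23406957,   -0.25013653, -126.24215315]))
(np.float64(34.61383343768077), (-1, -1, 1, 1, 1, 1), array([ 0.6564037 , -0.65619325, 94.21133426]))
[317.30410552 515.17627733 390.32658451 339.1842388 ] [19.81127824 10.63528662  4.3844974   0.32990395 12.80612834 -4.3844974 ]
```

```bash
cat > fk2.py <<'E'
from h import *
from scipy.optimize import least_squares
r=lambda ax,t:R.from_euler(ax,t).as_matrix()
B=r('z',np.pi/2)
def fk(q,L):
    h,ax,a,bx,b,cx,c=L
    A=r('z',-q[0])@r('y',q[1])@r('z',-q[2]); p=np.array([0,0,h])+A@[ax,0,a]
    A=A@r('y',q[3])@r('z',-q[4]); p=p+A@np.array([0,0,0]) 
    p=p+A@r('z',q[4])@[bx,0,b]
    A=A@r('y',q[5]); p=p+A@[cx,0,c]
    return p,A@r('z',-q[6])@B
D=[([1.26849566,.61590062,-.01262172,1.42491035,.00810588,1.10335116,-.04041904],[176.80,-624.68,217.49]),
([-.675,.361,.298,2.205,1.086,.086,-1.395],[539.894,169.516,196.776])]
s=ctrl.state(); D.append((s['qpos'],s['position']))
x0=np.array([267,52.5,293,-77.5+0,342.5,76,97+172.])
f=lambda L:np.concatenate([np.concatenate([fk(q,L)[0]-p for q,p in D]),.003*(L-x0)])
if __name__=='__main__':
    g=least_squares(f,x0); print(g.x.round(1),g.fun[:9].round(1)); np.save('/tmp/L',g.x)
E
python3 fk2.py
```

```text
[-173.4 -911.4 1604.5   39.8  537.5   -7.5 1166.1] [12.   4.   0.2 -1.8  7.  -3.5  1.5 -5.8  3.3]
```

```bash
cat > ik.py <<'E'
from h import *
from fk import fk
from scipy.optimize import least_squares
sg=(-1,-1,-1,-1,1,1); L=(317.3,515.2,390.3,339.2); B=R.from_euler('z',90,degrees=True).as_matrix()
lo=np.array([-3.12,-.3,-1.34,.26,-1.36,.01,-2.84]); hi=np.array([3.12,2.06,1.32,2.42,4.5,1.98,2.84])
q0=ctrl.state()['qpos']; off=fk(q0,L,sg)[0]-ctrl.state()['position']
O=np.array([548.0,172.5,0]); A=np.radians(48)
def target(s,offp,phi,yaw,dz=0):
    S=R.from_euler('z',4.95+yaw,degrees=True).as_matrix(); S0=R.from_euler('z',4.95,degrees=True).as_matrix()
    p=np.radians(phi); zt=np.array([np.sin(p),0,-np.cos(p)]); yt=np.array([np.cos(p),0,np.sin(p)])
    E=S0@np.array([8+s*np.cos(A)-offp*np.sin(A),-1,150+s*np.sin(A)+offp*np.cos(A)+dz])+O
    Rn=S@np.stack([np.cross(yt,zt),yt,zt],1); return E-Rn[:,2]*47.15,Rn
def solve(q,p,Rn):
    f=lambda x:(lambda F:np.concatenate([(F[0]-off-p)/100,R.from_matrix(F[1]@B@Rn.T).as_rotvec()*3,.02*(x-q)]))(fk(x,L,sg))
    g=least_squares(f,np.clip(q,lo+.02,hi-.02),bounds=(lo+.01,hi-.01)); F=fk(g.x,L,sg)
    return g.x,np.linalg.norm(F[0]-off-p),np.degrees(R.from_matrix(F[1]@B@Rn.T).magnitude())
if __name__=='__main__':
    for yaw in (-20,-10,0,10,20):
        q=q0
        for a in ((12,3,38),(12,3,42),(12,3,45),(20,3,45),(35,3,45),(60,3,45)):
            q,e,er=solve(q,*target(*a,yaw)); print(yaw,a,q.round(2),e.round(1),er.round(1))
E
python3 ik.py
```

```text
-20 (12, 3, 38) [-0.81  0.42  0.22  2.17  1.3   0.43 -2.07] 0.0 0.0
-20 (12, 3, 42) [-0.86  0.44  0.24  2.21  1.52  0.47 -2.33] 0.0 0.0
-20 (12, 3, 45) [-0.89  0.46  0.23  2.24  1.65  0.52 -2.5 ] 0.0 0.0
-20 (20, 3, 45) [-0.88  0.45  0.23  2.23  1.62  0.52 -2.45] 0.0 0.0
-20 (35, 3, 45) [-0.87  0.44  0.24  2.2   1.56  0.51 -2.37] 0.0 0.0
-20 (60, 3, 45) [-0.84  0.41  0.23  2.15  1.47  0.51 -2.23] 0.0 0.0
-10 (12, 3, 38) [-0.81  0.39  0.31  2.24  1.63  0.26 -2.2 ] 0.0 0.0
-10 (12, 3, 42) [-0.75  0.4   0.19  2.29  1.92  0.39 -2.52] 0.0 0.0
-10 (12, 3, 45) [-0.73  0.41  0.14  2.33  2.05  0.49 -2.67] 0.0 0.0
-10 (20, 3, 45) [-0.74  0.41  0.15  2.31  2.02  0.47 -2.63] 0.0 0.0
-10 (35, 3, 45) [-0.75  0.39  0.18  2.28  1.96  0.43 -2.55] 0.0 0.0
-10 (60, 3, 45) [-0.76  0.37  0.22  2.23  1.84  0.39 -2.4 ] 0.0 0.0
0 (12, 3, 38) [-0.53  0.35  0.07  2.29  2.08  0.24 -2.4 ] 0.0 0.0
0 (12, 3, 42) [-0.43  0.36 -0.07  2.35  2.29  0.39 -2.62] 0.0 0.0
0 (12, 3, 45) [-0.41  0.39 -0.13  2.39  2.38  0.51 -2.73] 0.0 0.0
0 (20, 3, 45) [-0.41  0.38 -0.12  2.38  2.36  0.48 -2.71] 0.0 0.0
0 (35, 3, 45) [-0.42
[... 215 characters left out ...]
.38  2.53  0.39 -2.59] 0.0 0.0
10 (12, 3, 45) [-0.    0.4  -0.46  2.41  2.6   0.49 -2.65] 2.6 0.5
10 (20, 3, 45) [ 0.01  0.39 -0.47  2.41  2.6   0.48 -2.65] 0.0 0.0
10 (35, 3, 45) [ 0.    0.37 -0.45  2.37  2.58  0.43 -2.62] 0.0 0.0
10 (60, 3, 45) [-0.02  0.34 -0.4   2.32  2.54  0.34 -2.57] 0.0 0.0
20 (12, 3, 38) [ 0.25  0.39 -0.62  2.31  2.49  0.19 -2.28] 0.0 0.0
20 (12, 3, 42) [ 0.37  0.45 -0.77  2.37  2.62  0.35 -2.37] 0.0 0.0
20 (12, 3, 45) [ 0.42  0.5  -0.83  2.41  2.68  0.46 -2.41] 1.4 0.3
20 (20, 3, 45) [ 0.42  0.49 -0.83  2.4   2.68  0.44 -2.41] 0.0 0.0
20 (35, 3, 45) [ 0.42  0.46 -0.82  2.37  2.67  0.38 -2.4 ] 0.0 0.0
20 (60, 3, 45) [ 0.41  0.42 -0.8   2.31  2.64  0.29 -2.38] 0.0 0.0
```

Feasible through the wrist reconfiguration. I'll continue in small increments.

```bash
python3 -m inch '[[[0,-0.03,0.02],[-0.15,0,0]],[[0,-0.02,0.01],[-0.2,0,0]],[[0,-0.015,0],[-0.2,0,0]],[[0,-0.01,0],[-0.2,0,0]],[[0,-0.01,0],[-0.2,0,0]],[[0,0,0],[0,0,0]],[[0,0,0],[0,0,0]],[[0,0,0],[0,0,0]]]' >/dev/null
python3 pl.py s12,3,43;  python3 -c "
from h import *
s=ctrl.state(); print(s['qpos'].round(3))"
```

```text
t 12.58 E [ 15.27  -1.37 161.59] phi 40.99 s,off 13.47 2.35 rotvec-dev [139.    0.4  90.1]
F [ 0.7  0.2 -3.4] along/perp leg -2.1 -2.8 M [-0.13  1.11  0.02] w 0.14934809877211927
s12,3,43 [-0.004 -0.08  -0.011] [-0.34  0.04  0.05]
[-0.452  0.358 -0.065  2.323  2.172  0.361 -2.514]
```

```bash
python3 -m inch '[[[0,-0.03,0],[-0.2,0,0]],[[0,-0.03,0],[-0.2,0,0]],[[0,-0.02,-0.01],[-0.2,0,0]],[[0,0,0],[0,0,0]],[[0,0,0],[0,0,0]],[[0,0,0],[0,0,0]]]' >/dev/null
python3 pl.py s12,3,44.5 s12,4.75,44.5 s20,3,44.5;  python3 -c "
from h import *
s=ctrl.state(); print(s['qpos'].round(3))"
```

```text
t 13.08 E [ 15.05  -0.87 162.17] phi 44.65 s,off 13.76 2.9 rotvec-dev [135.3   0.4  90.1]
F [ 0.9  0.2 -2.5] along/perp leg -1.3 -2.3 M [-0.13  1.19 -0.01] w 0.15651058834991508
s12,3,44.5 [-0.003 -0.041  0.   ] [0.03 0.03 0.06]
s12,4.75,44.5 [ 0.    -0.003 -0.044] [0. 0. 0.]
s20,3,44.5 [-0.     0.202  0.031] [0. 0. 0.]
[-0.402  0.379 -0.159  2.378  2.298  0.5   -2.657]
```

```bash
python3 -m inch '[[[0,-0.02,-0.02],[0,0,0]],[[0,-0.02,-0.02],[0,0,0]],[[0,0,0],[0,0,0]],[[0,0,0],[0,0,0]]]' >/dev/null; python3 pl.py
python3 -m inch '[[[0,0,-0.02],[0,0,0]],[[0,0,0],[0,0,0]],[[0,0,0],[0,0,0]]]' >/dev/null; python3 pl.py
python3 -m inch '[[[0,0,-0.02],[0,0,0]],[[0,0,0],[0,0,0]],[[0,0,0],[0,0,0]]]' >/dev/null; python3 pl.py
```

```text
t 13.42 E [ 12.42  -0.8  162.07] phi 44.67 s,off 11.93 4.79 rotvec-dev [135.3   0.4  90.2]
F [-0.3 -0.1 -3.3] along/perp leg -2.6 -1.9 M [-0.18  1.21  0.03] w 0.14490083595114356
t 13.67 E [ 12.14  -0.82 162.35] phi 44.65 s,off 11.95 5.19 rotvec-dev [135.4   0.4  90.1]
F [ 4.2 -0.3 -7.3] along/perp leg -2.6 -7.9 M [-0.02  1.17  0.06] w 0.15095971257563387
t 13.92 E [ 11.97  -0.84 162.56] phi 44.62 s,off 11.99 5.46 rotvec-dev [135.4   0.3  90.1]
F [  8.9   0.2 -11.9] along/perp leg -2.9 -14.5 M [0.01 1.17 0.18] w 0.15307643568254956
```

Contact came at off≈4.9 against 4.75 predicted, so the model holds. I'll back off, go to s=18 and feel again for the angle.

```bash
python3 -m inch '[[[0,0,0.03],[0,0,0]],[[0,0.05,0.015],[0,0,0]],[[0,0.05,0],[0,0,0]],[[0,0.05,0],[0,0,0]],[[0,0,0],[0,0,0]],[[0,0,0],[0,0,0]]]' >/dev/null; python3 pl.py s18,4.5,44.6
```

```text
t 14.42 E [ 16.7  -0.8 166.3] phi 44.68 s,off 17.94 4.44 rotvec-dev [135.3   0.3  90.2]
F [ 0.  -0.3 -3. ] along/perp leg -2.2 -2.0 M [-0.15  1.26 -0.02] w 0.14886418006313878
s18,4.5,44.6 [-0.003  0.003 -0.002] [0.01 0.02 0.06]
```

```bash
python3 -m inch '[[[0,0,-0.015],[0,0,0]],[[0,0,0],[0,0,0]],[[0,0,0],[0,0,0]]]' >/dev/null; python3 pl.py
python3 -m inch '[[[0,0,-0.015],[0,0,0]],[[0,0,0],[0,0,0]],[[0,0,0],[0,0,0]]]' >/dev/null; python3 pl.py
```

```text
t 14.67 E [ 16.21  -0.79 166.38] phi 44.65 s,off 17.67 4.86 rotvec-dev [135.4   0.4  90.2]
F [ 0.4  0.1 -3.2] along/perp leg -2.1 -2.5 M [-0.16  1.17  0.  ] w 0.14989208340965113
t 14.92 E [ 16.02  -0.81 166.64] phi 44.64 s,off 17.74 5.17 rotvec-dev [135.4   0.4  90.2]
F [ 4.2  0.4 -5.9] along/perp leg -1.6 -7.1 M [-0.07  1.23  0.04] w 0.1478633876255516
```

```bash
python3 -m inch '[[[0,0,0.05],[0,0,0]],[[0,0.05,-0.003],[0,0,0]],[[0,0.05,-0.003],[0,0,0]],[[0,0,0],[0,0,0]],[[0,0,0],[0,0,0]]]' >/dev/null; python3 pl.py s22,3.4,45 s26,3.4,45
```

```text
t 15.33 E [ 20.02  -0.74 168.65] phi 44.67 s,off 21.91 3.55 rotvec-dev [135.3   0.3  90.2]
F [-0.1  0.2 -2.4] along/perp leg -1.8 -1.5 M [-0.18  1.22  0.  ] w 0.14790375693814348
s22,3.4,45 [-0.003 -0.004  0.004] [-0.05  0.02  0.06]
s26,3.4,45 [ 0.     0.1   -0.005] [0. 0. 0.]
```

```bash
python3 -m inch '[[[0,0.05,0],[0,0,0]],[[0,0.05,-0.003],[0,0,0]],[[0,0,0],[0,0,0]],[[0,0,0],[0,0,0]]]' >/dev/null; python3 pl.py s30,3.4,45
python3 -m inch '[[[0,0.05,-0.003],[0,0,0]],[[0,0,0],[0,0,0]],[[0,0,0],[0,0,0]]]' >/dev/null; python3 pl.py s30,3.4,45
```

```text
t 15.67 E [ 22.87  -0.7  171.51] phi 44.67 s,off 25.94 3.34 rotvec-dev [135.3   0.3  90.2]
F [ 0.7  0.4 -2.5] along/perp leg -1.3 -2.2 M [-0.14  1.26 -0.02] w 0.14783998900385598
s30,3.4,45 [-0.003  0.095 -0.007] [-0.05  0.02  0.06]
t 15.92 E [ 24.13  -0.73 172.86] phi 44.66 s,off 27.78 3.31 rotvec-dev [135.3   0.4  90.2]
F [-0.6 -0.2 -2.7] along/perp leg -2.4 -1.4 M [-0.13  1.23 -0.01] w 0.14747171306910167
s30,3.4,45 [-0.003  0.048 -0.005] [-0.06  0.02  0.06]
```

No contact so far, so I'll keep going along the leg.

```bash
python3 -m inch '[[[0,0.05,-0.004],[0,0,0]],[[0,0.05,-0.004],[0,0,0]],[[0,0,0],[0,0,0]],[[0,0,0],[0,0,0]]]' >/dev/null; python3 pl.py s40,3.4,45
python3 -m inch '[[[0,0.05,-0.004],[0,0,0]],[[0,0.05,-0.004],[0,0,0]],[[0,0,0],[0,0,0]],[[0,0,0],[0,0,0]]]' >/dev/null; python3 pl.py s40,3.4,45
```

```text
t 16.25 E [ 26.83  -0.68 176.  ] phi 44.67 s,off 31.92 3.4 rotvec-dev [135.3   0.3  90.2]
F [-1.   0.2 -3.5] along/perp leg -3.3 -1.6 M [-0.14  1.15 -0.  ] w 0.14910829359529915
s40,3.4,45 [-0.004  0.195 -0.012] [-0.06  0.02  0.06]
t 16.58 E [ 29.47  -0.65 179.05] phi 44.67 s,off 35.95 3.49 rotvec-dev [135.3   0.3  90.2]
F [ 0.2 -0.  -3.1] along/perp leg -2.1 -2.2 M [-0.12  1.26  0.01] w 0.14730540150748017
s40,3.4,45 [-0.003  0.094 -0.004] [-0.05  0.02  0.06]
```

```bash
python3 -m inch '[[[0,0.08,-0.004],[0,0,0]],[[0,0.15,-0.009],[0,0,0]],[[0,0.25,-0.015],[0,0,0]],[[0,0.25,-0.015],[0,0,0]],[[0,0.25,-0.015],[0,0,0]],[[0,0.1,-0.1],[0,0,0]],[[0,0,0],[0,0,0]],[[0,0,0],[0,0,0]]]' >/dev/null; python3 pl.py; python3 -c "
from h import *
s=ctrl.state(); print(s['qpos'].round(3),s['position'])"
```

```text
t 17.25 E [ 5.5440e+01 -1.8000e-01  2.1381e+02] phi 44.66 s,off 79.16 7.44 rotvec-dev [135.3   0.3  90.2]
F [-0.8 -1.  -3.5] along/perp leg -3.1 -1.7 M [-0.18  1.28 -0.04] w 0.15117159403822145
[-0.511  0.309  0.043  2.227  2.036  0.29  -2.336] [570.21709225 174.3389098  247.34458221]
```

Off the hook and clear. Now I move away outward, then set the plate upright.

```bash
python3 -m inch '[[[0,0.7,0.3],[0,0,0]],[[0,0.7,0.4],[0,0,0]],[[0,0.7,0.4],[0,0,0]],[[-0.5,0.4,0.2],[0,0,0]],[[-0.8,0,0],[0,0,0]],[[-0.8,0,0],[0,0,0]],[[-0.8,0,0],[0,0,0]],[[-0.5,0,0],[0,0,0]]]'
python3 -m inch '[[[0,0,0],[0.3,0,0]],[[0,0,0],[0.3,0,0]],[[0,0,0],[0.3,0,0]],[[0,0,0],[0.3,0,0]],[[0,0,0],[0.3,0,0]],[[0,0,0],[0.3,0,0]],[[0,0,0],[0.3,0,0]],[[0,0,0],[0.3,0,0]]]'
python3 pl.py; python3 -c "
from h import *
s=ctrl.state(); print(s['qpos'].round(3),s['position'])"
```

```text
t: 17.92
position: [663.9, 50.9, 272.5]
eef_rot: [2.369, 0.013, 1.651]
wrist_force: [0.6, -0.8, -3.6]
width: 0.145
gripper_force: 30.0
t: 18.58
position: [667.1, 51.1, 271.2]
eef_rot: [2.536, 0.019, 1.646]
wrist_force: [-0.3, -0.4, -3.4]
width: 0.149
gripper_force: 30.0
t 18.58 E [ 134.96 -132.25  232.47] phi 34.67 s,off 146.24 -39.16 rotvec-dev [145.3   1.1  89.4]
F [-0.3 -0.4 -3.4] along/perp leg -2.8 -2.0 M [-0.14  0.96 -0.07] w 0.14850028233452867
[ 0.289  0.423 -0.596  1.873  0.854  0.422 -0.818] [667.05804718  51.12035437 271.23600602]
```

```bash
python3 -m inch '[[[0,0,0],[0.7,0,0]],[[0,0,0],[0.7,0,0]],[[0,0,0],[0.7,0,0]],[[0,0,0],[0.7,0,0]],[[0,0,0],[0.7,0,0]],[[0,0,0],[0.7,0,0]],[[0,0,0],[0.7,0,0]],[[0,0,0],[0.8,0,0]]]'
cat > go.py <<'E'
from h import *
import sys
T=tool(); x,y,z,yaw=map(float,sys.argv[1:5])
W=R.from_euler('xyz',[np.pi,0,np.radians(yaw)]).as_matrix()
s=ctrl.state(); print(s['t'],T[:3,3].round(1),s['wrist_force'].round(1),s['qpos'].round(2))
print('turn',(R.from_matrix(T[:3,:3].T@W).as_rotvec(degrees=True)/6).round(2),'shift(cur)',(T[:3,:3].T@(np.array([x,y,z])-T[:3,3])/40).round(3),'shift(final axes)',(W.T@(np.array([x,y,z])-T[:3,3])/40).round(3))
E
python3 go.py 547.4 -206.8 255 85.4
```

```text
t: 19.25
position: [667.6, 51.4, 272.6]
eef_rot: [3.133, 0.02, 1.647]
wrist_force: [0.5, -0.9, -2.6]
width: 0.148
gripper_force: 30.0
19.25 [667.6  51.4 272.6] [ 0.5 -0.9 -2.6] [ 0.26  0.7  -0.76  1.27  0.49  1.35 -0.41]
turn [0.09 0.18 1.5 ] shift(cur) [-6.197 -3.493  0.532] shift(final axes) [-6.675 -2.477  0.44 ]
```

```bash
python3 -m inch '[[[0,0,0],[0.09,0.18,0.75]],[[0,0,0],[0,0,0.75]],[[-0.8,-0.3,0],[0,0,0]],[[-0.8,-0.3,0],[0,0,0]],[[-0.8,-0.3,0],[0,0,0]],[[-0.8,-0.3,0],[0,0,0]],[[-0.8,-0.3,0],[0,0,0]],[[-0.8,-0.3,0],[0,0,0]]]' >/dev/null
python3 -m inch '[[[-0.8,-0.3,0],[0,0,0]],[[-0.8,-0.3,0],[0,0,0]],[[0,0,0],[0,0,0]],[[0,0,0],[0,0,0]],[[0,0,0],[0,0,0]]]'
python3 look.py 3
python3 go.py 547.4 -206.8 240 85.4
python3 - <<'E'
from h import *
w=np.load('/tmp/w3.npz'); P=w['P']; p=w['p'].astype(int)
m=(abs(P[...,2]-50)<5)&(p[...,0]>150)&(p[...,2]>60)&(P[...,0]>470)&(P[...,0]<630)&(P[...,1]>-290)&(P[...,1]<-125)
q=P[m]; print(m.sum(),q.min(0),q.max(0),cv2.minAreaRect(q[:,:2].astype(np.float32)),np.median(q[:,2]))
E
```

```text
t: 20.33
position: [551.9, -194.7, 271.3]
eef_rot: [3.137, -0.003, 1.491]
wrist_force: [0.4, 0.2, -2.4]
width: 0.15
gripper_force: 30.0
20.3833 [ 552.5 -193.5  271.5] [ 0.6  0.8 -2.9] [ 0.77  0.56 -0.78  1.53  0.41  1.22 -0.16]
turn [ 0.05 -0.03  0.02] shift(cur) [-0.345 -0.104  0.786] shift(final axes) [-0.342 -0.1    0.787]
7675 [ 498.35055539 -270.96763783   45.01969877] [ 597.18313705 -146.15254375   53.41432028] ((547.2140502929688, -208.15676879882812), (120.1981430053711, 90.86143493652344), 85.4493637084961) 50.35775005700492
```

View pics/w3.png

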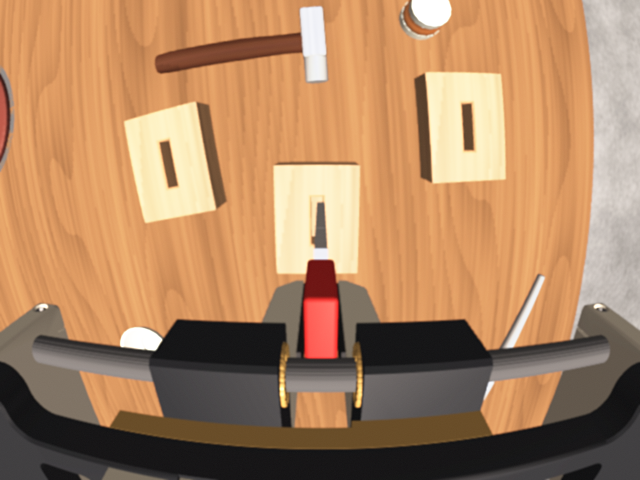

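The picture shows the plate held straight over the intended block (317,218), with its slot at (317,215). The look-alikes are at (170,160) and (462,127). I'll align and check the plate's own lean from the depth.

```bash
python3 - <<'E'
from h import *
w=np.load('/tmp/w3.npz'); P=w['P']; T=w['T']; Q=(P-T[:3,3])@T[:3,:3]
for a in range(50,145,15):
    m=(Q[...,2]>a)&(Q[...,2]<a+15)&(abs(Q[...,1])<12)&(abs(Q[...,0])<40)
    if m.sum()>5: print(a,m.sum(),np.percentile(Q[m],[5,50,95],axis=0)[:,:2].round(1).tolist())
E
python3 -m inch '[[[-0.33,-0.12,0.3],[0.05,0,0]],[[0,0,0.5],[0,0,0]],[[0,0,0.5],[0,0,0]],[[0,0,0.3],[0,0,0]],[[0,0,0],[0,0,0]],[[0,0,0],[0,0,0]],[[0,0,0],[0,0,0]]]' >/dev/null
python3 go.py 547.3 -206.5 198 85.4
```

```text
50 61 [[19.2, -3.3], [19.7, -0.2], [20.2, 2.3]]
65 49 [[19.2, -3.5], [19.7, -0.8], [19.9, 2.4]]
80 49 [[18.7, -3.7], [19.4, -0.8], [20.0, 2.0]]
95 34 [[19.5, -3.1], [19.7, -0.5], [20.0, 2.1]]
110 29 [[19.3, -3.2], [19.6, -0.1], [19.8, 2.2]]
125 24 [[19.0, -3.3], [19.3, -0.5], [19.5, 2.4]]
20.9667 [ 547.7 -206.9  208.2] [-0.8  1.3 -3.6] [ 0.77  0.62 -0.75  1.62  0.46  1.09 -0.18]
turn [ 0.02 -0.03  0.02] shift(cur) [ 0.01  -0.011  0.255] shift(final axes) [ 0.01  -0.01   0.255]
```

Plate straight, its centre about 2.4 mm toward tool −x. I'll correct for that and lower it.

```bash
python3 -m inch '[[[0.04,0,0.2],[0,0,0]],[[0,0,0.15],[0,0,0]],[[0,0,0.15],[0,0,0]],[[0,0,0],[0,0,0]],[[0,0,0],[0,0,0]]]' >/dev/null
python3 go.py 547.3 -205.3 157 85.4
python3 -m inch '[[[0,0,0.12],[0,0,0]],[[0,0,0.12],[0,0,0]],[[0,0,0.12],[0,0,0]],[[0,0,0],[0,0,0]],[[0,0,0],[0,0,0]]]' >/dev/null
python3 go.py 547.3 -205.3 157 85.4
```

```text
21.3833 [ 546.8 -205.6  187.1] [ 0.  -0.5 -3.3] [ 0.77  0.64 -0.74  1.65  0.48  1.04 -0.2 ]
turn [-0.   -0.03  0.01] shift(cur) [0.007 0.012 0.753] shift(final axes) [0.009 0.012 0.753]
21.8 [ 546.8 -205.5  172.8] [-1.4 -0.2 -3.2] [ 0.76  0.66 -0.73  1.67  0.49  1.01 -0.21]
turn [-0.   -0.03  0.01] shift(cur) [0.006 0.011 0.394] shift(final axes) [0.007 0.011 0.394]
```

No resistance; foot is about 19 mm into the slot.

```bash
python3 -m inch '[[[0,0.01,0.12],[0,0,0]],[[0,0,0.12],[0,0,0]],[[0,0,0.07],[0,0,0]],[[0,0,0],[0,0,0]],[[0,0,0],[0,0,0]]]' >/dev/null
python3 go.py 547.3 -205.3 157 85.4
python3 -m inch '[[[0,0,0.04],[0,0,0]],[[0,0,0.03],[0,0,0]],[[0,0,0],[0,0,0]],[[0,0,0],[0,0,0]]]' >/dev/null
python3 go.py 547.3 -205.3 157 85.4
```

```text
22.2167 [ 547.4 -205.5  160.6] [ 0.7  0.8 -2.9] [ 0.75  0.67 -0.72  1.68  0.51  0.99 -0.22]
turn [ 0.   -0.03  0.01] shift(cur) [ 0.005 -0.003  0.089] shift(final axes) [ 0.005 -0.003  0.089]
22.55 [ 547.6 -205.5  158.1] [-0.3  0.  -2.5] [ 0.75  0.67 -0.72  1.68  0.51  0.98 -0.23]
turn [ 0.01 -0.03  0.01] shift(cur) [ 0.005 -0.007  0.027] shift(final axes) [ 0.005 -0.007  0.027]
```

```bash
python3 -m inch '[[[0,0,0.03],[0,0,0]],[[0,0,0.02],[0,0,0]],[[0,0,0],[0,0,0]],[[0,0,0],[0,0,0]]]' >/dev/null
python3 go.py 547.3 -205.3 157 85.4
```

```text
22.8833 [ 548.  -205.4  157.4] [-1.7 -0.1  5.6] [ 0.75  0.67 -0.72  1.68  0.51  0.98 -0.23]
turn [ 0.02 -0.02  0.01] shift(cur) [ 0.001 -0.017  0.01 ] shift(final axes) [ 0.001 -0.017  0.01 ]
```

The foot is on the floor: about 8 N upward at the predicted height. Releasing.

```bash
python3 -m inch '[[[0,0,0],[0,0,0]],[[0,0,0],[0,0,0]],[[0,0,0],[0,0,0]],[[0,0,0],[0,0,0]],[[0,0,0],[0,0,0]],[[0,0,0],[0,0,0]],[[0,0,0],[0,0,0]],[[0,0,0],[0,0,0]]]' 1 >/dev/null
python3 -m inch '[[[0,0,0],[0,0,0]],[[0,0,0],[0,0,0]],[[0,0,0],[0,0,0]],[[0,0,0],[0,0,0]],[[0,0,0],[0,0,0]],[[0,0,0],[0,0,0]]]'
python3 -m inch '[[[0,0,-0.3],[0,0,0]],[[0,0,-0.5],[0,0,0]],[[0,0,-0.8],[0,0,0]],[[0,0,-0.8],[0,0,0]],[[0,0,-0.8],[0,0,0]],[[0,0,-0.5],[0,0,0]],[[0,0,0],[0,0,0]],[[0,0,0],[0,0,0]]]'
python3 look.py 4
python3 - <<'E'
from h import *
p,d,P=cloud('scene'); p2=p.astype(int)
red=(p2[...,0]>150)&(p2[...,1]<50)&(p2[...,2]<50)&(abs(P[...,0]-547)<60)&(abs(P[...,1]+207)<60)
print(P[red].min(0),P[red].max(0)); save('s5',np.hstack([cv2.resize(p[200:380,180:360],(400,400)),cv2.resize(p[180:380,300:500],(400,400))]))
E
```

```text
t: 24.05
position: [547.6, -205.5, 156.1]
eef_rot: [3.141, -0.003, 1.491]
wrist_force: [-0.2, 0.2, -0.2]
width: 0.995
gripper_force: 0.0
t: 24.72
position: [547.9, -205.6, 305.9]
eef_rot: [3.137, -0.002, 1.492]
wrist_force: [-0.3, 0.1, -0.7]
width: 0.999
gripper_force: 0.0
[ 543.18806871 -223.96645242  145.11844809] [ 558.4718017  -190.99931079  194.17834506]
```

View pics/s5.png

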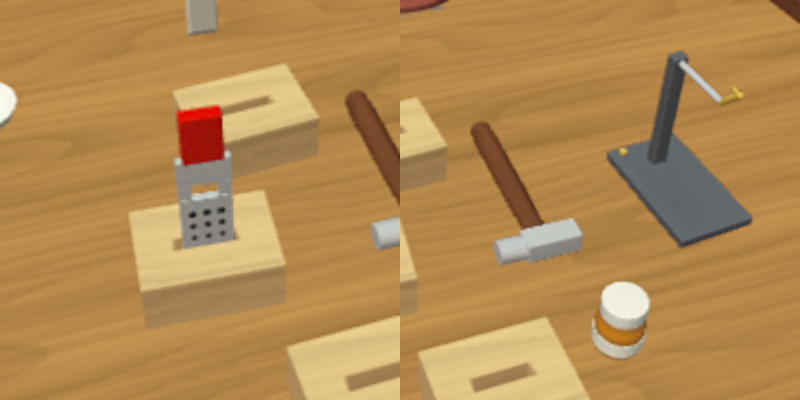

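The plate stands upright in the intended slot at (205,220) in the left half. Its top is at z≈193, against 192 expected. The hammer and jar are undisturbed and the stand is empty, so I'm handing in.

```bash
python3 -c "
from workcell import order
print(order.sign_off())"
```

```text
the job is handed in; nothing more can be done
None
```

The drawplate is off the hook and standing released in the slot of the rightmost block; the plate-on-hook force stayed near 12 N by the wrist readings and no bystander was touched; I handed the job in at about 25 s, and no verdict was returned.

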